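# Slide a microtube rack past a sprung gate

## Task

Load the orange microtube rack into the slide tray without grasping or lifting anything: press the blue pedal down with one fingertip so that the red gate bar sinks out of the lane, and keep it down while you push the rack past the gate with the other finger, all the way home against the end stop. Then let the pedal up, so that the gate closes behind the rack, and move clear. The gate must not press on the rack at any time, the rack must never be lifted, and the vials, bottle and marker standing about must be left where they are.

Things in the scene. Friction and masses are not known exactly. Their poses are not given: they have to be found in the camera images.
- tray: Fixed slide tray, white lane between aluminium walls. Origin: on the worktop under the lane's centre line; x along the lane in the pushing direction (away from the robot), y towards the pedal, z up. Lane floor 26 mm above the origin, from x = -160 mm (open entry) to the end stop at +140 mm; 64 mm wide (y -32 to +32). Walls 4 mm thick, 14 mm above the floor; stop 26 mm above the floor.
- gate_mid (a point): Fixed point of the tray: on the lane floor, mid-width, where the gate bar crosses (tray x = +15 mm). A 10 mm wide slot across lane and walls lets the bar, 6 mm thick, come up here.
- boom: The swinging gate: red bar across the lane with the blue pedal plate on its far end outside the left wall. Origin on its hinge, which runs along the lane behind the right wall (tray y = -42 mm, 15 mm above the worktop); axes parallel to the tray's when sprung up. Sprung up, the bar slants across the lane, up to 18 mm above its floor, and blocks the rack; fully down its top is 5 mm below the floor.
- gate (a joint): Hinge angle of the gate, rad: 0 = sprung up (closed), 0.32 = fully down (hard stop). From 0.26 on the bar is below the lane floor everywhere. It springs back when let go. Pressing mid-width on the pedal takes about 2.5 N to start and 6.5 N fully down.
- pedal (a point): Middle of the top of the blue pedal plate, moving with it. Plate 230 mm long along the lane (tray x -160 to +70 mm), 46 mm wide (tray y +49 to +95 mm when down), 6 mm thick; press it anywhere, a fingertip slides along it. Gate fully down: plate level, top 38 mm above the worktop (12 mm above the lane floor). At rest: tilted 0.32 rad (outer edge up), this point 35 mm higher.
- mini_rack: Loose orange microtube rack in the lane, 50 to 100 g, a solid block 58 x 108 x 24 mm; origin at the centre of its underside, its long side (its own y axis) lies along the lane. Its top is 24 mm above the lane floor. It starts on the entry side of the gate, centre at tray x about -78 to -58 mm; home against the end stop its centre is at tray x = +86 mm.
- vial_a: Bystander: small brown vial with black cap, 25 mm across, 50 mm tall, origin at the centre of its underside. Leave alone.
- vial_b: Bystander: as vial_a. Leave alone.
- bottle_100: Bystander: clear bottle with blue cap, 56 mm across, 106 mm tall, origin at the centre of its underside. Leave alone.
- marker_red: Bystander: red and white marker pen lying on the worktop to the right of the tray, 135 mm long, 17 mm thick, origin at its underside's centre. Leave alone.
Mind the look-alikes: they are no part of the job. There is more than one size of the mini_rack; the one meant has the size given above.

How it is judged:
By the outcome, as a careful person would: the job done as asked, in the order asked, and still so for the second after the job is handed in, with the robot touching nothing.
It also fails if it takes over 48 s, if anything falls off the work surface, if the arm or the gripper's body presses on something with over 40 N, if the wrist force passes 120 N, or if a joint passes its speed limit or range.

## Robot

A 6-joint arm with a two-finger parallel gripper is mounted at the origin on a cart in front of the work surface, level with it; the furniture and walls round the work are solid. World frame = base frame: x ahead of the robot, y to its left, z up, the work surface at z = 0. Lengths are in m, angles in rad, forces in N, time in s.
With the tool pointing down it reaches from about 0.4 to 0.825 m from the base axis. Payload 7 kg.
Tool frame: the origin (TCP) lies at the very end of the fingers, on their centre line; the grasp point (between the pads) lies 19 mm behind it; x points along the fingers, y is the direction in which the jaws open and shut, and the axes are right-handed (so a half turn about x gives the same grasp; the last joint's range is limited). The gripper opens to 88 mm and grips with 3 to 60 N. Pads are 19 mm wide; open, the fingers measure 130 mm over their backs; the gripper's body (78 mm by 193 mm) begins 47 mm behind the grasp point.
Start: joints at [-1.036, 0.359, 0.012, 0, -1.224, -0.288], TCP at [0.165, -0.655, 0.227] pointing down, gripper open.
Joint ranges: [-3.07, 3.07], [-1.43, 2.12], [-1.02, 1.25], [-3.03, 1.67], [-3.05, -0], [-3.03, 3.03]. Speed limits (rad/s): [2.39, 2.39, 3.01, 3.14, 3.14, 3.14].

## Interface

Orientations are given as [roll, pitch, yaw] about the fixed x, y, z axes, in that order (R = Rz(yaw) Ry(pitch) Rx(roll)).
In Python, from station import arm, cams gives the robot as it stands. The module is installed in compiled form; this text tells all that it offers.
- The arm moves only by the tool carry_out, never from a script. Its argument "deltas" is a list of rows, each a list of 6 numbers: the shift along the tool's x, y, z in units of 0.04 m (1.0 is 0.04 m), then the turn, a rotation vector about the tool's x, y, z in units of 4 degrees (1.0 is 4 degrees). In form: [[tx, ty, tz, ax, ay, az], ...]. A call has 1 to 5 rows; each row shifts and turns the pose as measured when the row begins, along the tool's axes as they then stand; what a row does not reach is not made up. A row lasts 1/10 s, in which the tool goes at most 50 mm and 8.59 degrees, less where a joint would pass 70% of its speed; a pose out of reach is approached as far as the arm can. A call with a number of a shift or a turn outside -1 to 1 is refused whole. A call with a gripper value outside its range is refused whole. "hand" is the closure, from 0 (fully open) to 1 (shut), set as the call begins (left out, the last holds). The fingers move at their own pace and stop on an object; "newtons" is the grip in N (left out, the last holds). Time passes only in rows, so rows that do not move let the fingers close. It gives the time, the measured TCP pose, the force and the opening at its end, in the units of the state.
- arm.get_state(): the state, without advancing time (a new reading comes with each control period).
- cams.grab_frame(name): name is "side" or "top" or "wrist"; returns a dict with "pixels" (420x560x3 uint8, red, green, blue), "fx", "fy", "cx", "cy" (pixels), "k1" (the pictures are not rectified: a ray, as slopes to the right and down, at radius r is drawn at 1 + k1 r^2 times it, then the intrinsics apply), "T" (4x4, takes a point from camera to world coordinates); the wrist camera has in their place "hand_eye" (4x4, takes a point from camera to tool coordinates, whose origin is the TCP and whose axes are the tool frame's). Camera axes: x right, y up, looking along -z (the intrinsics and any distortion apply to the point x, -y, -z); pixel columns grow to the right and rows downward; lengths in m; the calibration is good to about 2 mm. A picture is of the moment at which its call begins: read the wrist's pose just before it. There is no depth.
- arm.job_done(): hands the job in, once; it reports no verdict.
The state is a dict: "t": time; "q": joint angles; "qd": joint speeds; "joint_efforts": joint torques, N m; "eef_pos": TCP position; "ee_rot": TCP orientation; "force": force on the tool from outside, world axes, zero at the start; "moment": the same for the moment, N m; "width": finger opening in m.
Only numpy, scipy, OpenCV 4.12 (cv2) and the standard library are available. Lean on these libraries where they do the work, as an engineer would, in place of code of your own. Each camera call takes 0.05 s, during which the arm holds its last target.

## Working session

There is one attempt and no reset: what is moved stays moved. The work goes in short steps, Python scripts to look and compute and a tool call to move; the robot and the scene stay as the last step left them, time stands still between calls to the robot, and variables do not carry over. Pictures are saved under pics/ and viewed, and the job is handed in when it is done.

Besides the shell and the picture viewer there is one more tool, called after "Call:" by a JSON object that holds its "api" and its "payload". carry_out: Moves the arm, as the interface text tells. Shifts and turns lie within -1 to 1; 1 stands for 0.04 m of shift or 4 degrees of turn. Its arguments: {"type":"object","properties":{"deltas":{"type":"array","items":{"type":"array","items":{"type":"number","minimum":-1,"maximum":1}}},"hand":{"type":"number"},"newtons":{"type":"number"}},"required":["deltas"]}

```bash
mkdir -p pics; python3 - <<'E'
from station import arm,cams
import cv2,json
s=arm.get_state();print(s)
for n in("side","top","wrist"):
    f=cams.grab_frame(n);cv2.imwrite(f"pics/{n}0.png",f["pixels"][:,:,::-1])
    print(n,{k:(v.tolist() if hasattr(v,'tolist') else v) for k,v in f.items() if k!="pixels"})
E
```

```text
{'t': 0.0, 'q': array([-1.03590870e+00,  3.59375011e-01,  1.10247044e-02, -3.67072227e-04,
       -1.22411596e+00, -2.88088559e-01]), 'qd': array([-0.00066518, -0.00055792,  0.00053542,  0.00145748,  0.00057004,
        0.00043969]), 'joint_efforts': array([-2.65424587e-04, -5.82715845e+01,  2.93067706e+01,  6.99767411e+00,
        6.96237505e-03, -1.49798116e-04]), 'eef_pos': array([ 0.16474111, -0.65405435,  0.22561247]), 'ee_rot': array([1.6551454 , 1.56909109, 1.90181945]), 'force': array([ 0.15854996,  0.03858087, -0.30427866]), 'moment': array([ 0.00229094, -0.01211002, -0.00538903]), 'width': 0.08768131345784015}
side {'fx': 428.6667067086256, 'fy': 428.6667067086256, 'cx': 268.29838089609456, 'cy': 209.2140280382515, 'k1': -0.015996145002312084, 'T': [[-0.8573164293720802, 0.2918790492352827, -0.4240461773748406, 0.08653185013256065], [-0.5147854583363399, -0.4894667682346657, 0.7038595134537549, 0.8886486361948881], [-0.0021146664398364393, 0.8217231306294229, 0.5698829921785951, 0.5493918710418094], [0.0, 0.0, 0.0, 1.0]]}
top {'fx': 380.10732400073624, 'fy': 380.10732400073624, 'cx': 283.6069531384488, 'cy': 214.28276708225908, 'k1': -0.09042779023866519, 'T': [[0.016780042764014392, 0.9814056647479377, -0.19121022819267913, 0.2748150361483664], [-0.9993387986384856, 0.02263103010877988, 0.02845702043439909, 0.28564111976609086], [0.032255165487502284, 0.190606289709637, 0.9811365076392274, 0.9121727192200875], [0.0, 0.0, 0.0, 1.0]]}
wrist {'fx': 322.66934620266306, 'fy': 322.66934620266306, 'cx': 277.87542271319177, 'cy': 212.07743242852536, 'k1': -0.02647352301021307, 'hand_eye': [[0.0002532565674059883, 0.26594472714585105, -0.963988245760512, -0.1587134971837398], [0.9999999665418805, -0.00011815497289211272, 0.00023012092510597793, 0.000625057759169767], [-5.2700558408357945e-05, -0.9639882717869139, -0.2659447481713636, -0.07132421692234349], [0.0, 0.0, 0.0, 1.0]]}
```

View pics/side0.png

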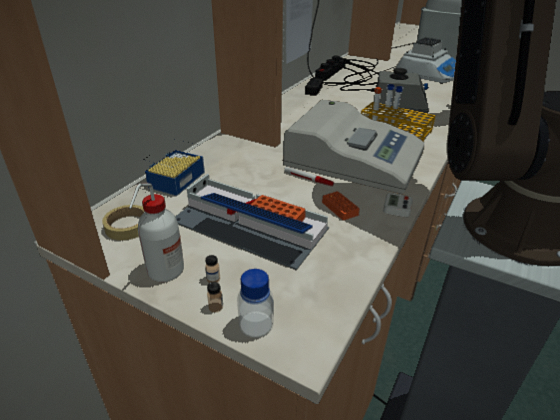

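View pics/top0.png

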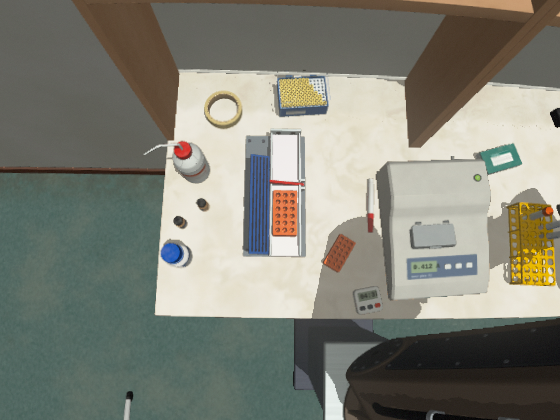

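View pics/wrist0.png

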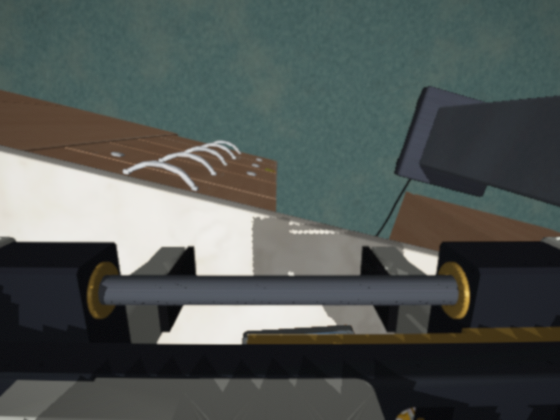

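```bash
cat > h.py <<'E'
from station import arm,cams
import numpy as np,cv2
from scipy.spatial.transform import Rotation as R
def ray(f,u,v,T=None):
    T=f["T"] if T is None else T; T=np.array(T)
    xd,yd=(u-f["cx"])/f["fx"],(v-f["cy"])/f["fy"]
    x,y=xd,yd
    for _ in range(20):
        s=1+f["k1"]*(x*x+y*y);x,y=xd/s,yd/s
    d=T[:3,:3]@np.array([x,-y,-1]);return T[:3,3],d
def onz(f,u,v,z,T=None):
    o,d=ray(f,u,v,T);return o+d*(z-o[2])/d[2]
def proj(f,p,T=None):
    T=np.array(f["T"] if T is None else T);c=T[:3,:3].T@(np.array(p)-T[:3,3])
    x,y=c[0]/-c[2],-c[1]/-c[2];s=1+f["k1"]*(x*x+y*y)
    return np.array([f["cx"]+f["fx"]*x*s,f["cy"]+f["fy"]*y*s])
def tri(*rs):
    A=np.zeros((3,3));b=np.zeros(3)
    for o,d in rs:
        d=d/np.linalg.norm(d);P=np.eye(3)-np.outer(d,d);A+=P;b+=P@o
    p=np.linalg.solve(A,b)
    return p,[float(np.linalg.norm(np.cross(p-o,d/np.linalg.norm(d)))) for o,d in rs]
def tool():
    s=arm.get_state();T=np.eye(4);r,p,y=s["ee_rot"]
    T[:3,:3]=R.from_euler('xyz',[r,p,y]).as_matrix();T[:3,3]=s["eef_pos"];return T
def crop(f,x0,y0,w,h,k,name):
    im=f["pixels"][y0:y0+h,x0:x0+w,::-1]
    cv2.imwrite(name,cv2.resize(im,None,fx=k,fy=k,interpolation=cv2.INTER_CUBIC))
E
python3 - <<'E'
from h import *
f=cams.grab_frame("top");crop(f,235,120,90,145,4,"pics/topc.png")
f=cams.grab_frame("side");crop(f,170,160,170,120,4,"pics/sidec.png")
print(tool())
E
```

```text
[[-2.65288294e-04 -2.44237275e-01  9.69715465e-01  1.64803089e-01]
 [ 6.94101751e-04  9.69715221e-01  2.44237403e-01 -6.54355224e-01]
 [-9.99999724e-01  7.37874526e-04 -8.77285764e-05  2.26135362e-01]
 [ 0.00000000e+00  0.00000000e+00  0.00000000e+00  1.00000000e+00]]
```

View pics/topc.png

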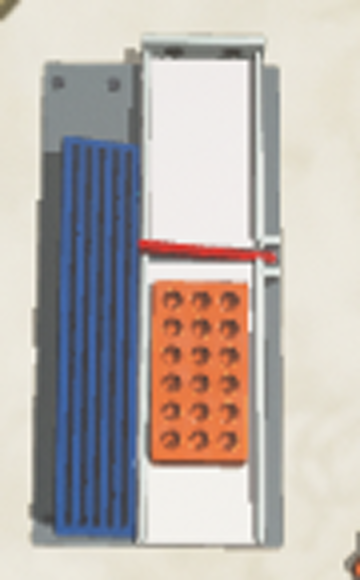

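View pics/sidec.png

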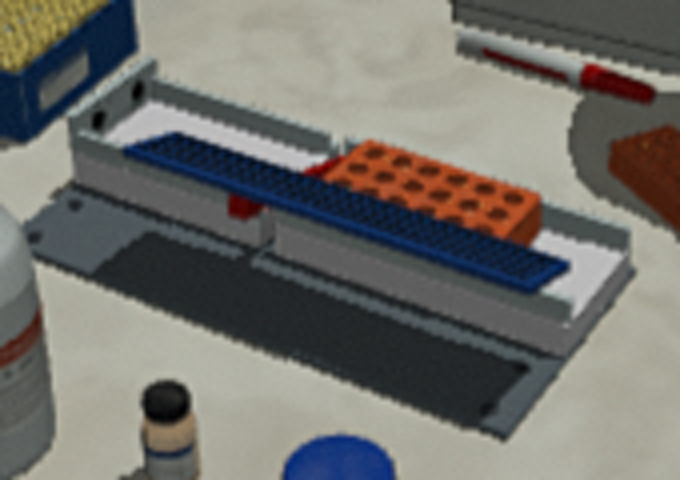

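```bash
python3 - <<'E'
from h import *
from scipy.optimize import least_squares
ft=cams.grab_frame("top");fs=cams.grab_frame("side")
t=lambda u,v:(235+u/4-.4,120+v/4-.4)
s=lambda u,v:(170+u/4-.4,160+v/4-.4)
for n,p,z in [("entryL",(144,543),.04),("entryR",(258,543),.04),("backL",(143,45),.04),("backR",(256,52),.04),("slotR",(262,257),.04),
 ("rackFL",(152,284),.05),("rackFR",(247,284),.05),("rackNR",(245,464),.05),("rackNL",(150,460),.05)]:
    print(n,onz(ft,*t(*p),z).round(4))
# side: rack top corners, 
for n,p,z in [("rack far-right corner top",(370,140),.05),("rack near right",(542,192),.05),("wallR entry end top",(632,250),.04),("stop left top",(70,122),.052),("stop right top",(155,64),.052),("left wall entry end outer top",(575,310),.04)]:
    print(n,onz(fs,*s(*p),z).round(4))
for n,a,b in [("rackNR",(245,464),(542,192)),("rackFR",(247,284),(370,140)),("pedal outer near",(56,534),(533,290)),("pedal inner near",(133,537),(570,266)),("pedal inner far",(138,146),(175,133)),("pedal outer far",(64,138),(124,150)),("stop R",(268,42),(155,64)),("stopL",(143,40),(70,122))]:
    print(n,*tri(ray(ft,*t(*a)),ray(fs,*s(*b))))
E
```

```text
entryL [0.3483 0.2885 0.04  ]
entryR [0.3496 0.2231 0.04  ]
backL [0.6524 0.2963 0.04  ]
backR [0.6499 0.227  0.04  ]
slotR [0.5195 0.2223 0.04  ]
rackFL [0.4987 0.2873 0.05  ]
rackFR [0.5001 0.2317 0.05  ]
rackNR [0.3938 0.2318 0.05  ]
rackNL [0.3949 0.2862 0.05  ]
rack far-right corner top [0.498  0.2314 0.05  ]
rack near right [0.3962 0.2281 0.05  ]
wallR entry end top [0.3405 0.2375 0.04  ]
stop left top [0.6462 0.3023 0.052 ]
stop right top [0.6447 0.2287 0.052 ]
left wall entry end outer top [0.3438 0.2955 0.04  ]
rackNR [0.39378152 0.23211096 0.05308815] [0.000472903297675378, 0.00047290329767542304]
rackFR [0.49916462 0.23130862 0.04982803] [0.0010023910489678919, 0.0010023910489679057]
pedal outer near [0.3481444  0.33637112 0.07778254] [0.0009426344326492474, 0.0009426344326493557]
pedal inner near [0.34900366 0.29447977 0.06369648] [0.0005349898250759461, 0.0005349898250759829]
pedal inner far [0.57789451 0.29728243 0.06457253] [0.0002978065090540551, 0.00029780650905423113]
pedal outer far [0.57666202 0.33982371 0.07820315] [0.0003917756490773035, 0.0003917756490773757]
stop R [0.65355725 0.21960005 0.04514906] [0.000942314051716727, 0.0009423140517168748]
stopL [0.65239134 0.29620997 0.04683493] [0.0002905828565969564, 0.0002905828565969361]
```

Call:
{"api": "carry_out", "payload": {"deltas": [[-0.6,0,0,0.84,0,0],[-0.6,0,0,0.84,0,0],[-0.6,0,0,0.84,0,0],[-0.2,0,0,0.84,0,0],[0,0,0,0,0,0]], "hand": 0.42}}

```text
t: 0.85
eef_pos: [0.1646, -0.6538, 0.3078]
ee_rot: [1.978, 1.567, 1.981]
force: [0.2, -0.8, -0.1]
width: 0.054
```

```bash
python3 - <<'E'
from h import *
ft=cams.grab_frame("top")
for n,u,v,z in [("bottle100cap",173,252,.106),("vialA",179,221,.05),("vialB",202,203,.05),("wash",184,151,.15)]: print(n,onz(ft,u,v,z).round(3))
s=arm.get_state();print(s["t"],s["q"].round(3),s["width"],tool().round(4))
E
```

```text
bottle100cap [0.345 0.495 0.106]
vialA [0.422 0.501 0.05 ]
vialB [0.465 0.45  0.05 ]
wash [0.555 0.476 0.15 ]
0.9 [-1.036  0.324  0.143 -0.    -1.393 -0.529] 0.05226627887685495 [[-0.0015 -0.0053  1.      0.1645]
 [ 0.0034  1.      0.0053 -0.6537]
 [-1.      0.0034 -0.0015  0.3074]
 [ 0.      0.      0.      1.    ]]
```

Call:
{"api": "carry_out", "payload": {"deltas": [[0,0.8,0.6,0,0,0],[0,0.8,0.6,0,0,0],[0,0.8,0.6,0,0,0],[0,0.8,0.6,0,0,0],[0,0.8,0.6,0,0,0]]}}

```text
t: 1.4
eef_pos: [0.2828, -0.4892, 0.3004]
ee_rot: [2.129, 1.558, 2.136]
force: [1.3, -0.4, 0.5]
width: 0.0507
```

Call:
{"api": "carry_out", "payload": {"deltas": [[0,0.8,0.6,0,0,0],[0,0.8,0.6,0,0,0],[0,0.8,0.6,0,0,0],[0,0.8,0.6,0,0,0],[0,0.8,0.6,0,0,0]]}}

```text
t: 1.9
eef_pos: [0.4027, -0.3192, 0.2968]
ee_rot: [2.205, 1.553, 2.222]
force: [0.6, 0.1, 0.1]
width: 0.0509
```

Call:
{"api": "carry_out", "payload": {"deltas": [[0,1,0.3,0,0,0],[0,1,0.2,0,0,0],[0,1,0,0,0,0],[0,1,0,0,0,0],[0,1,0,0,0,0]]}}

```text
t: 2.4
eef_pos: [0.4187, -0.1107, 0.294]
ee_rot: [2.41, 1.547, 2.436]
force: [1.0, 0.1, 0.5]
width: 0.0508
```

Call:
{"api": "carry_out", "payload": {"deltas": [[0,1,0,0,0,0],[0,1,0,0,0,0],[0,1,0,0,0,0],[0,1,0,0,0,0],[0,1,0,0,0,0]]}}

```text
t: 2.9
eef_pos: [0.4083, 0.0966, 0.294]
ee_rot: [2.463, 1.545, 2.5]
force: [0.9, 0.1, 0.2]
width: 0.0503
```

Call:
{"api": "carry_out", "payload": {"deltas": [[0,1,-0.2,0,0,0],[0,1,-0.3,0,0,0],[0,1,-0.3,0,0,0],[0,0.7,-0.3,0,0,0],[0,0,0,0,0,0]]}}

```text
t: 3.4
eef_pos: [0.3534, 0.2511, 0.2932]
ee_rot: [2.613, 1.543, 2.663]
force: [-0.1, -0.0, -0.8]
width: 0.0509
```

```bash
python3 - <<'E'
from h import *
T=tool();print(T.round(4));s=arm.get_state();print(s['q'].round(3),s['width'],s['force'])
f=cams.grab_frame("wrist");cv2.imwrite("pics/w1.png",f["pixels"][:,:,::-1])
E
```

```text
[[-0.0245 -0.0504  0.9984  0.3534]
 [ 0.0127  0.9986  0.0507  0.2511]
 [-0.9996  0.0139 -0.0238  0.2932]
 [ 0.      0.      0.      1.    ]]
[ 1.049 -0.086 -0.352 -0.029 -1.306 -2.562] 0.05091783924810689 [-0.1136952  -0.03372766 -0.78440508]
```

View pics/w1.png

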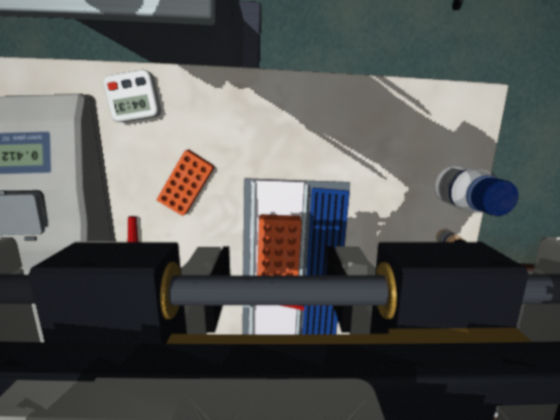

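```bash
python3 - <<'E'
from h import *
f=cams.grab_frame("wrist");crop(f,230,165,140,80,5,"pics/w1c.png")
E
```

```text
(no output)
```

View pics/w1c.png

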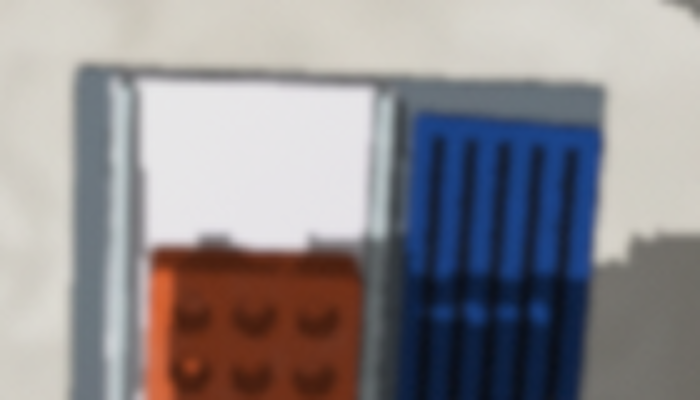

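```bash
python3 - <<'E'
from h import *
T=tool();f=cams.grab_frame("wrist");ft=cams.grab_frame("top");fs=cams.grab_frame("side")
W=T@np.array(f["hand_eye"])
w=lambda u,v:(230+u/5-.4,165+v/5-.4)
t=lambda u,v:(235+u/4-.4,120+v/4-.4)
for n,p,z in [("floor R entry",(138,82),.026),("floor L entry",(376,84),.026),("wallR inner top entry",(133,76),.04),("wallL inner top",(378,86),.04),("rack bottom/top rear R",(152,250),.05),("rack rear L",(360,250),.05),("ped in",(414,112),.0637),("ped out",(602,124),.0778)]:
    print(n,onz(f,*w(*p),z,W).round(4))
print(tri(ray(f,*w(133,76),W),ray(ft,*t(258,543))))
print(tri(ray(f,*w(378,86),W),ray(ft,*t(144,543))))
print(tri(ray(f,*w(602,124),W),ray(ft,*t(56,534))))
E
```

```text
floor R entry [0.3519 0.2254 0.026 ]
floor L entry [0.3494 0.2889 0.026 ]
wallR inner top entry [0.3483 0.2247 0.04  ]
wallL inner top [0.3479 0.288  0.04  ]
rack bottom/top rear R [0.3917 0.2316 0.05  ]
rack rear L [0.3893 0.2853 0.05  ]
ped in [0.3504 0.2948 0.0637]
ped out [0.3488 0.3378 0.0778]
(array([0.35001785, 0.22336399, 0.03053771]), [0.0009585084295471527, 0.0009585084295471628])
(array([0.34869532, 0.28857624, 0.03474748]), [3.8620078338819975e-05, 3.862007833891669e-05])
(array([0.3483288 , 0.33653469, 0.08247072]), [0.00030634105275341217, 0.0003063410527534862])
```

Call:
{"api": "carry_out", "payload": {"deltas": [[0,0,0,0.5,-0.35,-0.18],[0.9,0.5,0.27,0,0,0],[0.9,0.5,0.27,0,0,0],[0.9,0,0,0,0,0],[0.9,0,0,0,0,0]]}}

```text
t: 4.15
eef_pos: [0.3836, 0.2884, 0.1525]
ee_rot: [0.841, 1.553, 0.843]
force: [-0.3, 0.4, -0.3]
width: 0.0507
```

Call:
{"api": "carry_out", "payload": {"deltas": [[0.4,0,0,0,0,0],[0,0,0,0,0,0]]}}

```text
t: 4.35
eef_pos: [0.3831, 0.2839, 0.1311]
ee_rot: [0.738, 1.562, 0.736]
force: [-1.1, -0.5, 0.5]
width: 0.0505
```

```bash
python3 - <<'E'
from h import *
T=tool();print(T.round(4));s=arm.get_state();print(s['q'].round(3),s['width'],s['force'])
f=cams.grab_frame("wrist");cv2.imwrite("pics/w2.png",f["pixels"][:,:,::-1])
E
```

```text
[[ 0.0068  0.0015  1.      0.3831]
 [ 0.0062  1.     -0.0015  0.2839]
 [-1.      0.0062  0.0068  0.1311]
 [ 0.      0.      0.      1.    ]]
[ 1.054  0.115 -0.555  0.004 -0.892 -2.629] 0.05046966881399083 [-1.14246348 -0.4570084   0.45413415]
```

View pics/w2.png

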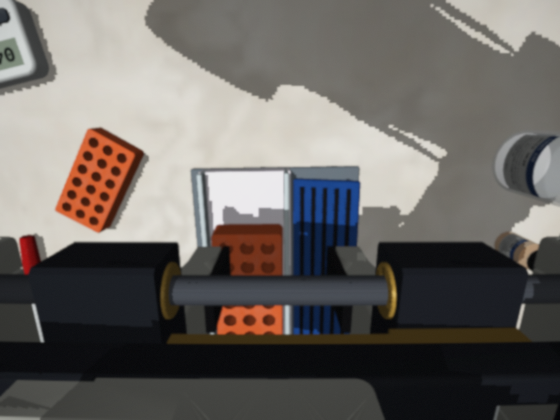

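Call:
{"api": "carry_out", "payload": {"deltas": [[0,0.23,-0.23,-0.2,0.1,-0.09],[0.3,0,0,0,0,0],[0.4,0,0,0,0,0],[0,0,0,0,0,0]]}}

```text
t: 4.8
eef_pos: [0.376, 0.296, 0.1075]
ee_rot: [0.985, 1.562, 0.997]
force: [0.5, -0.1, 0.5]
width: 0.0506
```

```bash
python3 - <<'E'
from h import *
T=tool();print(T.round(4));s=arm.get_state();print(s['width'],s['force'])
f=cams.grab_frame("side");crop(f,170,110,200,150,4,"pics/s3.png")
f=cams.grab_frame("wrist");cv2.imwrite("pics/w3.png",f["pixels"][:,:,::-1])
f=cams.grab_frame("top");crop(f,200,110,150,150,4,"pics/t3.png")
E
```

```text
[[ 0.0047 -0.0126  0.9999  0.376 ]
 [ 0.0073  0.9999  0.0126  0.296 ]
 [-1.      0.0073  0.0048  0.1075]
 [ 0.      0.      0.      1.    ]]
0.05056523093898478 [ 0.47948585 -0.12264336  0.54497746]
```

View pics/s3.png

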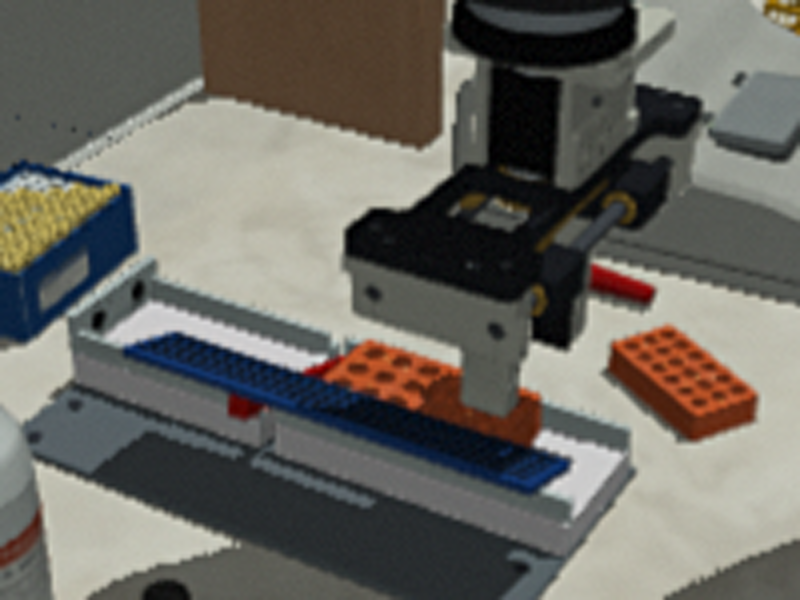

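View pics/w3.png

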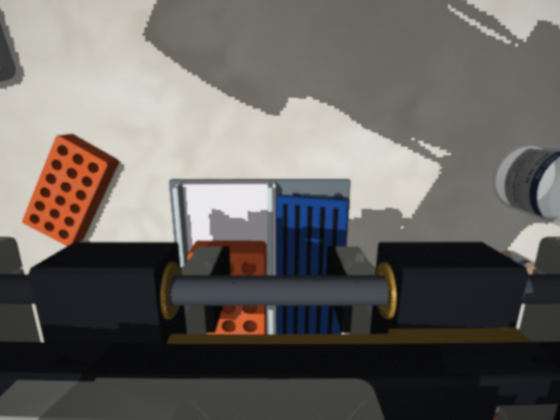

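View pics/t3.png

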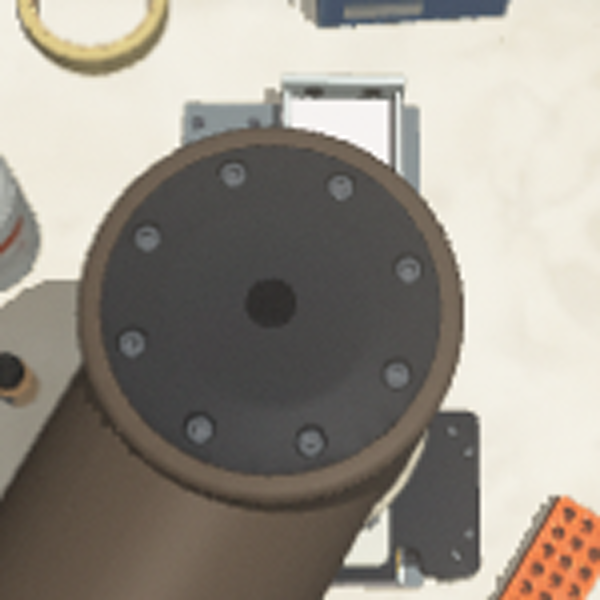

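```bash
python3 - <<'E'
from h import *
f=cams.grab_frame("side");cv2.imwrite("pics/s4.png",f["pixels"][:,:,::-1])
E
```

```text
(no output)
```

View pics/s4.png

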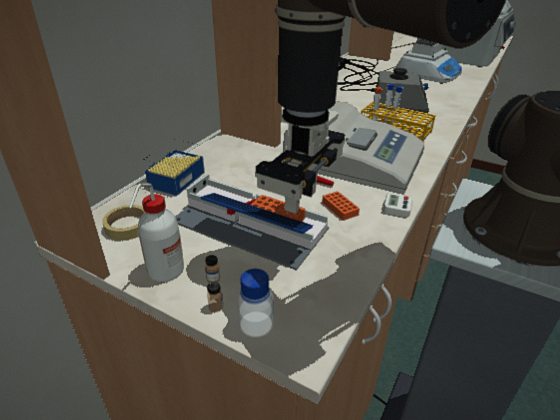

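```bash
python3 - <<'E'
from h import *
T=tool();f=cams.grab_frame("side")
for y in(.025,.036,.046):
  for z in(-.0095,.0095):
    p=(T@[0,y,z,1])[:3];u=proj(f,p);print(y,z,p.round(4),(u-[170,110])*4)
E
```

```text
0.025 -0.0095 [0.367  0.3217 0.1094] [509.92692139 401.84219034]
0.025 0.0095 [0.386  0.322  0.1095] [472.5151591  389.58467362]
0.036 -0.0095 [0.3668 0.3327 0.1095] [498.64827731 413.9318985 ]
0.036 0.0095 [0.3858 0.333  0.1096] [460.96751545 401.42647294]
0.046 -0.0095 [0.3667 0.3427 0.1096] [488.19035237 425.14152246]
0.046 0.0095 [0.3857 0.343  0.1097] [450.26247365 412.40400965]
```

Call:
{"api": "carry_out", "payload": {"deltas": [[0.2,-0.03,-0.1,0,0,0],[0.2,0,0,0,0,0],[0.2,0,0,0,0,0],[0.2,0,0,0,0,0],[0,0,0,0,0,0]], "hand": 0.32}}

```text
t: 5.55
eef_pos: [0.3732, 0.2967, 0.0756]
ee_rot: [0.969, 1.556, 0.982]
force: [-0.5, 0.1, 2.5]
width: 0.0595
```

```bash
python3 - <<'E'
from h import *
T=tool();print(T.round(4));s=arm.get_state();print(s['width'],s['force'])
f=cams.grab_frame("side");crop(f,170,140,200,150,4,"pics/s5.png")
E
```

```text
[[ 0.008  -0.013   0.9999  0.3732]
 [ 0.012   0.9998  0.0129  0.2967]
 [-0.9999  0.0119  0.0082  0.0756]
 [ 0.      0.      0.      1.    ]]
0.05946104565674041 [-0.53913559  0.06388091  2.48547047]
```

View pics/s5.png

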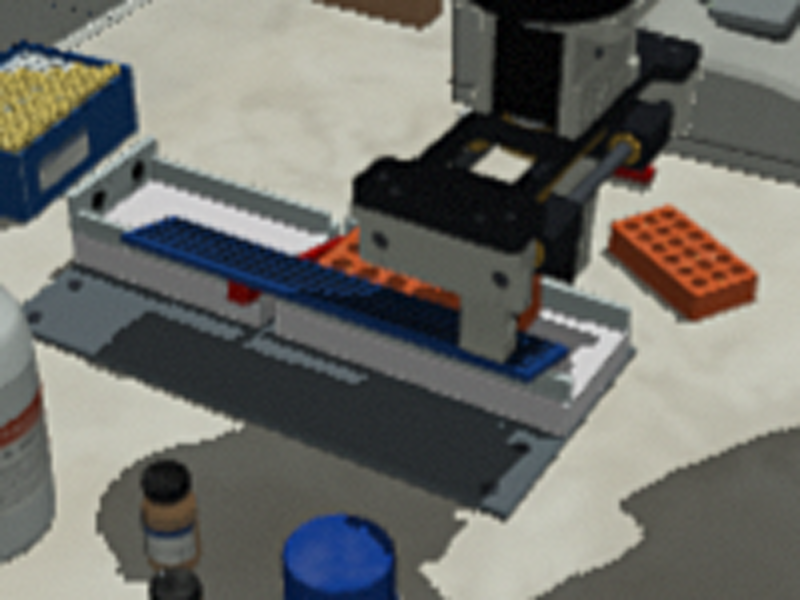

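Call:
{"api": "carry_out", "payload": {"deltas": [[0.25,0,0,0,0.1,-0.17],[0.25,0,0,0,0,0],[0,0,0,0,0,0]]}}

```text
t: 5.9
eef_pos: [0.3747, 0.2992, 0.0564]
ee_rot: [0.758, 1.566, 0.772]
force: [-0.2, -1.2, 3.9]
width: 0.0598
```

Call:
{"api": "carry_out", "payload": {"deltas": [[0.2,0,0,0,0,0],[0.15,0,0,0,0,0],[0,0,0,0,0,0]]}}

```text
t: 6.2
eef_pos: [0.3756, 0.3014, 0.0432]
ee_rot: [0.888, 1.561, 0.903]
force: [-0.8, -0.7, 4.9]
width: 0.0593
```

Call:
{"api": "carry_out", "payload": {"deltas": [[0.08,-0.12,-0.05,0,0,0],[0.06,0,0,0,0,0],[0,0,0,0,0,0]]}}

```text
t: 6.5
eef_pos: [0.3748, 0.2984, 0.0394]
ee_rot: [0.898, 1.557, 0.914]
force: [-1.9, 0.6, 6.2]
width: 0.0596
```

```bash
python3 - <<'E'
from h import *
T=tool();print(T.round(4));s=arm.get_state();print(s['width'],s['force'])
f=cams.grab_frame("side");crop(f,170,140,200,150,4,"pics/s6.png")
f=cams.grab_frame("wrist");cv2.imwrite("pics/w6.png",f["pixels"][:,:,::-1])
E
```

```text
[[ 0.0086 -0.0161  0.9998  0.3748]
 [ 0.0112  0.9998  0.016   0.2984]
 [-0.9999  0.0111  0.0088  0.0394]
 [ 0.      0.      0.      1.    ]]
0.059552751278282814 [-1.92074823  0.61285687  6.18720571]
```

View pics/s6.png

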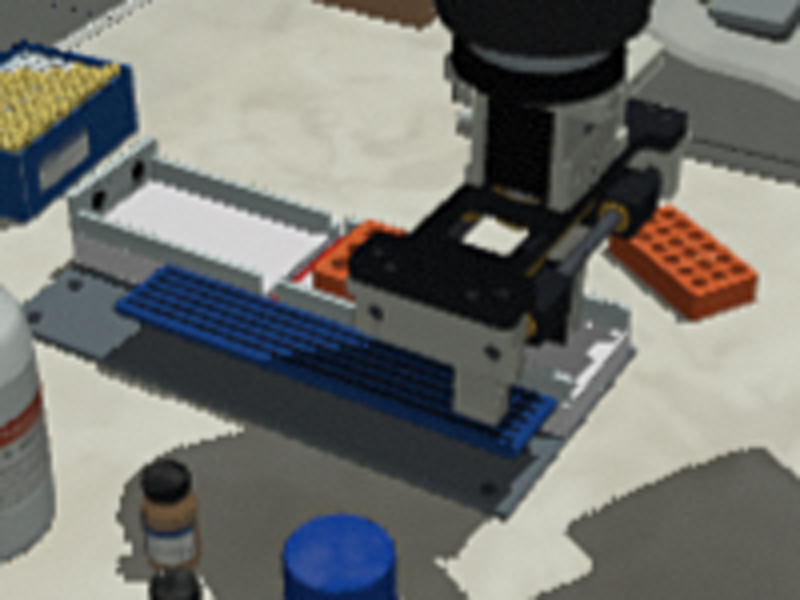

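View pics/w6.png

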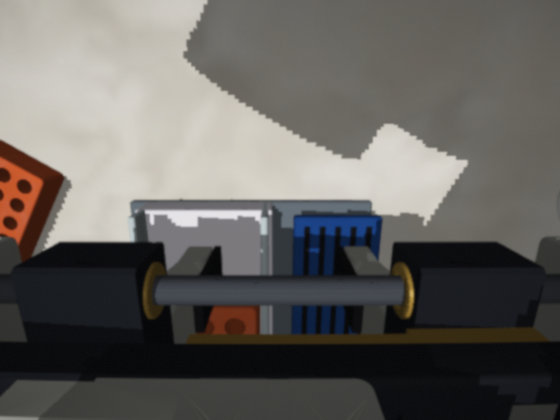

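Call:
{"api": "carry_out", "payload": {"deltas": [[0.04,-0.06,0.1,0.05,0.1,-0.16],[0.02,0,0.15,0,0,0],[0,0,0.15,0,0,0]]}}

```text
t: 6.9
eef_pos: [0.389, 0.2948, 0.0383]
ee_rot: [-1.973, 1.569, -1.96]
force: [-5.9, 0.5, 5.6]
width: 0.0596
```

Call:
{"api": "carry_out", "payload": {"deltas": [[0.02,0,0.2,0,0,0],[0,0,0.2,0,0,0],[0,0,0.2,0,0,0]]}}

```text
t: 7.2
eef_pos: [0.4096, 0.2921, 0.0384]
ee_rot: [-2.391, 1.562, -2.377]
force: [-5.9, 0.6, 6.8]
width: 0.0595
```

```bash
python3 - <<'E'
from h import *
T=tool();print(T.round(4));s=arm.get_state();print(s['width'],s['force'])
f=cams.grab_frame("side");crop(f,170,140,200,150,4,"pics/s7.png")
E
```

```text
[[-0.0067 -0.0134  0.9999  0.4096]
 [-0.0064  0.9999  0.0134  0.2921]
 [-1.     -0.0063 -0.0067  0.0384]
 [ 0.      0.      0.      1.    ]]
0.05950263100802446 [-5.8868864   0.57043914  6.78166404]
```

View pics/s7.png

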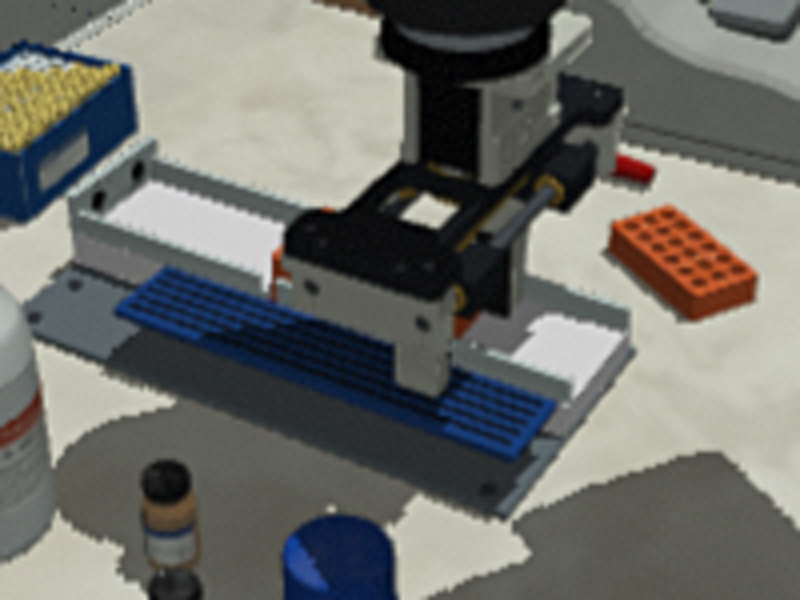

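Call:
{"api": "carry_out", "payload": {"deltas": [[0.02,0.08,0.2,0,-0.08,0.08],[0,0.03,0.2,0,0,0],[0,0,0.2,0,0,0],[0,0,0.2,0,0,0]]}}

```text
t: 7.65
eef_pos: [0.4358, 0.291, 0.0386]
ee_rot: [-2.446, 1.555, -2.433]
force: [-6.1, 1.2, 6.8]
width: 0.0594
```

Call:
{"api": "carry_out", "payload": {"deltas": [[0.02,0.02,0.2,0,0,0],[0,0.02,0.2,0,0,0],[0,0,0.2,0,0,0],[0,0,0.2,0,0,0]]}}

```text
t: 8.05
eef_pos: [0.4616, 0.2886, 0.0388]
ee_rot: [-2.505, 1.542, -2.491]
force: [-6.3, 1.0, 7.1]
width: 0.0597
```

```bash
python3 - <<'E'
from h import *
print(tool().round(4))
E
```

```text
[[-0.0227 -0.0136  0.9996  0.4616]
 [-0.0173  0.9998  0.0132  0.2886]
 [-0.9996 -0.017  -0.0229  0.0388]
 [ 0.      0.      0.      1.    ]]
```

Call:
{"api": "carry_out", "payload": {"deltas": [[0,0.12,0.15,0,-0.15,0.12],[0,0.1,0.15,0,-0.15,0.12],[0,0.04,0.15,0,-0.08,0.06]]}}

```text
t: 8.35
eef_pos: [0.4747, 0.2935, 0.0383]
ee_rot: [-2.411, 1.563, -2.399]
force: [-8.2, -0.2, 10.1]
width: 0.0596
```

```bash
python3 - <<'E'
from h import *
T=tool();print(T.round(4));s=arm.get_state();print(s['width'],s['force'])
f=cams.grab_frame("side");crop(f,170,140,200,150,4,"pics/s8.png")
E
```

```text
[[-0.0057 -0.0118  0.9999  0.4747]
 [-0.0052  0.9999  0.0118  0.2935]
 [-1.     -0.0051 -0.0057  0.0383]
 [ 0.      0.      0.      1.    ]]
0.059643692480985076 [-8.1750217  -0.19001972 10.10012863]
```

View pics/s8.png

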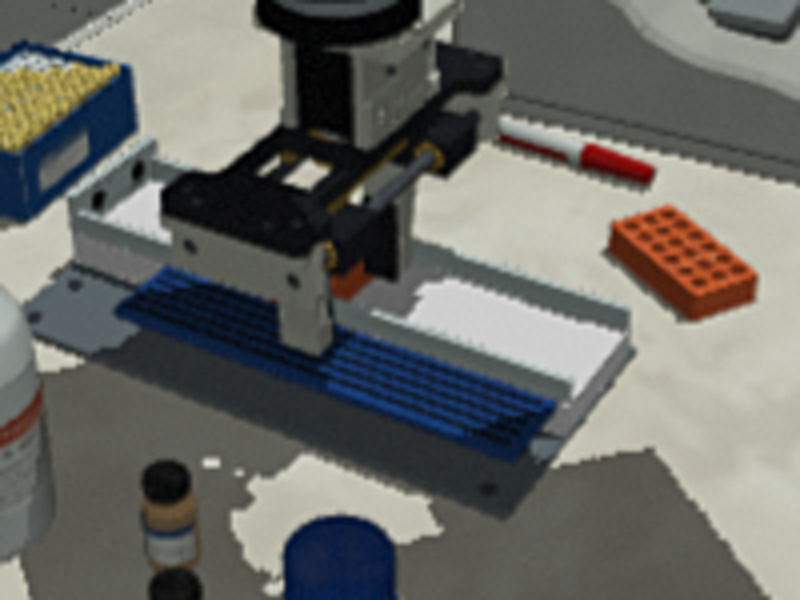

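Call:
{"api": "carry_out", "payload": {"deltas": [[0,0.03,0.2,0,-0.08,0.08],[0,0.03,0.2,0,-0.03,0.03],[0,0.03,0.2,0,-0.03,0.03]]}}

```text
t: 8.7
eef_pos: [0.4944, 0.2931, 0.0383]
ee_rot: [-2.694, 1.567, -2.683]
force: [-5.5, -0.1, 7.1]
width: 0.0592
```

Call:
{"api": "carry_out", "payload": {"deltas": [[0,0.03,0.2,0,-0.05,0.05],[0,0.03,0.2,0,-0.05,0.05],[0,0.03,0.15,0,-0.03,0.03]]}}

```text
t: 9.0
eef_pos: [0.5123, 0.293, 0.0382]
ee_rot: [2.767, 1.568, 2.777]
force: [-6.4, -0.1, 7.2]
width: 0.06
```

Call:
{"api": "carry_out", "payload": {"deltas": [[0,0.03,0.15,0,-0.03,0.03],[0,0.03,0.12,0,-0.03,0.03]]}}

```text
t: 9.2
eef_pos: [0.5201, 0.2928, 0.0382]
ee_rot: [2.916, 1.566, 2.925]
force: [-6.3, 0.2, 7.4]
width: 0.0594
```

Call:
{"api": "carry_out", "payload": {"deltas": [[0,0.02,0.12,0,-0.03,0.03],[0,0.02,0.08,0,0,0]]}}

```text
t: 9.4
eef_pos: [0.5252, 0.2922, 0.0383]
ee_rot: [-3.076, 1.563, -3.067]
force: [-5.7, 1.3, 6.5]
width: 0.0595
```

Call:
{"api": "carry_out", "payload": {"deltas": [[0,0.05,0.12,0,-0.05,0.05],[0,0.02,0.1,0,0,0]]}}

```text
t: 9.6
eef_pos: [0.5301, 0.2925, 0.0382]
ee_rot: [-3.019, 1.56, -3.011]
force: [-16.9, 6.4, 14.1]
width: 0.0592
```

Call:
{"api": "carry_out", "payload": {"deltas": [[0,0.02,0.1,0,0,0],[0,0.02,0.1,0,0,0]]}}

```text
t: 9.8
eef_pos: [0.5302, 0.2925, 0.0382]
ee_rot: [-2.932, 1.547, -2.927]
force: [-19.3, 4.9, 15.2]
width: 0.0596
```

```bash
python3 - <<'E'
from h import *
T=tool();print(T.round(4));s=arm.get_state();print(s['width'],s['force'])
f=cams.grab_frame("side");crop(f,150,130,180,130,4,"pics/s9.png")
f=cams.grab_frame("top");crop(f,230,110,110,150,4,"pics/t9.png")
E
```

```text
[[-0.0234 -0.0054  0.9997  0.5302]
 [-0.0051  1.      0.0053  0.2925]
 [-0.9997 -0.005  -0.0235  0.0382]
 [ 0.      0.      0.      1.    ]]
0.059640634653922935 [-19.2655635    4.85444481  15.17238001]
```

View pics/s9.png

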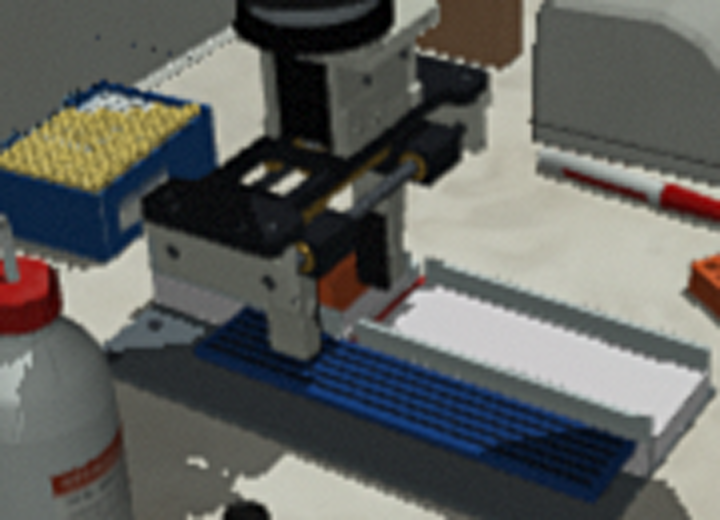

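View pics/t9.png

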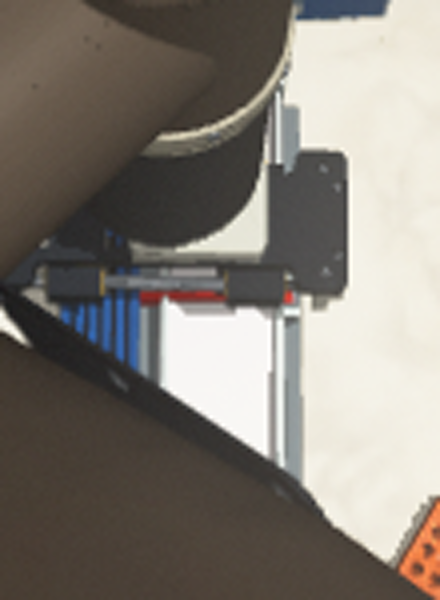

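Call:
{"api": "carry_out", "payload": {"deltas": [[0,0.03,-0.15,0,0,0],[0,0,-0.15,0,-0.1,0],[0,0,-0.2,0,-0.1,0]]}}

```text
t: 10.2
eef_pos: [0.5132, 0.2947, 0.042]
ee_rot: [-2.472, 1.567, -2.465]
force: [4.1, -1.1, 5.0]
width: 0.0595
```

Call:
{"api": "carry_out", "payload": {"deltas": [[0.01,0,-0.2,0,0,0],[0,0,-0.2,0,0,0],[0,0,0,0,0,0]]}}

```text
t: 10.5
eef_pos: [0.4987, 0.2949, 0.045]
ee_rot: [-0.055, 1.568, -0.048]
force: [-4.9, 0.6, 6.1]
width: 0.0595
```

```bash
python3 - <<'E'
from h import *
T=tool();print(T.round(4));s=arm.get_state();print(s['width'],s['force'])
f=cams.grab_frame("side");crop(f,150,130,180,130,4,"pics/s10.png")
f=cams.grab_frame("top");crop(f,230,110,110,150,4,"pics/t10.png")
E
```

```text
[[ 2.300e-03 -6.700e-03  1.000e+00  4.987e-01]
 [-1.000e-04  1.000e+00  6.700e-03  2.949e-01]
 [-1.000e+00 -1.000e-04  2.300e-03  4.500e-02]
 [ 0.000e+00  0.000e+00  0.000e+00  1.000e+00]]
0.05948671380448171 [-4.91959765  0.60991086  6.14500856]
```

View pics/s10.png

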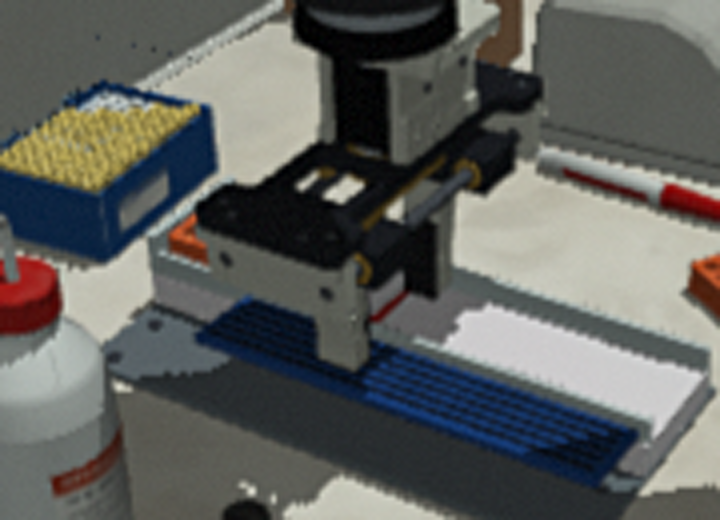

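View pics/t10.png

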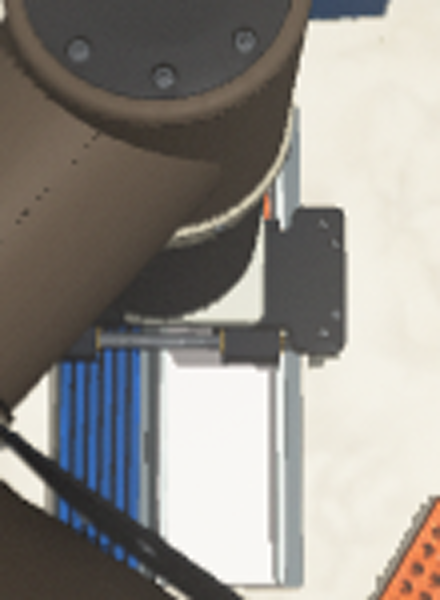

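Call:
{"api": "carry_out", "payload": {"deltas": [[-0.2,0,0,0,0,0],[-0.25,0,0,0,0,0],[-0.25,0,0,0,0,0],[-0.25,0,0,0,0,0],[-0.3,0,0,0,0,0]]}}

```text
t: 11.1
eef_pos: [0.4966, 0.2913, 0.0974]
ee_rot: [-2.04, 1.564, -2.035]
force: [0.9, 0.1, -0.4]
width: 0.0593
```

Call:
{"api": "carry_out", "payload": {"deltas": [[-0.6,0,0,0,0,0],[-0.8,0,0,0,0,0],[-0.8,0,0,0,0,0],[-0.8,0,0,0,0,0],[-0.8,0,0,0,0,0]]}}

```text
t: 11.6
eef_pos: [0.495, 0.2914, 0.2554]
ee_rot: [-2.301, 1.56, -2.296]
force: [0.2, 0.3, -0.3]
width: 0.0598
```

Call:
{"api": "carry_out", "payload": {"deltas": [[-0.3,-1,-0.6,0,0,0],[0,-1,-0.6,0,0,0],[0,-1,-0.3,0,0,0],[0,-1,0,0,0,0],[0,-1,0,0,0,0]]}}

```text
t: 12.1
eef_pos: [0.4357, 0.0913, 0.2781]
ee_rot: [0.435, 1.567, 0.447]
force: [0.5, 0.6, 0.2]
width: 0.0596
```

Call:
{"api": "carry_out", "payload": {"deltas": [[0,-1,0,0,0,0],[0,-1,0,0,0,0],[0,-1,0,0,0,0],[0,-1,0,0,0,0],[0,-1,0,0,0,0]]}}

```text
t: 12.6
eef_pos: [0.4359, -0.1156, 0.283]
ee_rot: [0.481, 1.558, 0.497]
force: [0.3, 0.0, -1.5]
width: 0.0595
```

```bash
python3 - <<'E'
from h import *
s=arm.get_state();print(s['t'],s['eef_pos'],s['force'])
f=cams.grab_frame("side");crop(f,160,140,180,130,4,"pics/s11.png")
f=cams.grab_frame("top");crop(f,160,110,160,150,4,"pics/t11.png")
E
```

```text
12.6 [ 0.43593352 -0.11557252  0.28300931] [ 0.28162587  0.03533614 -1.52585607]
```

View pics/s11.png

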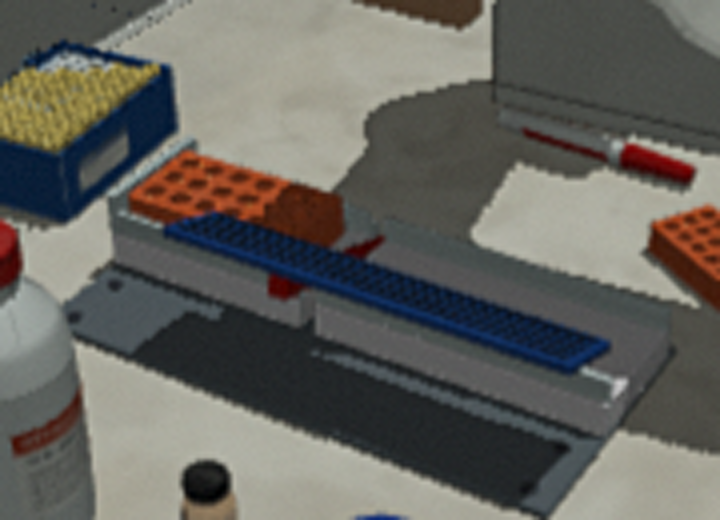

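View pics/t11.png

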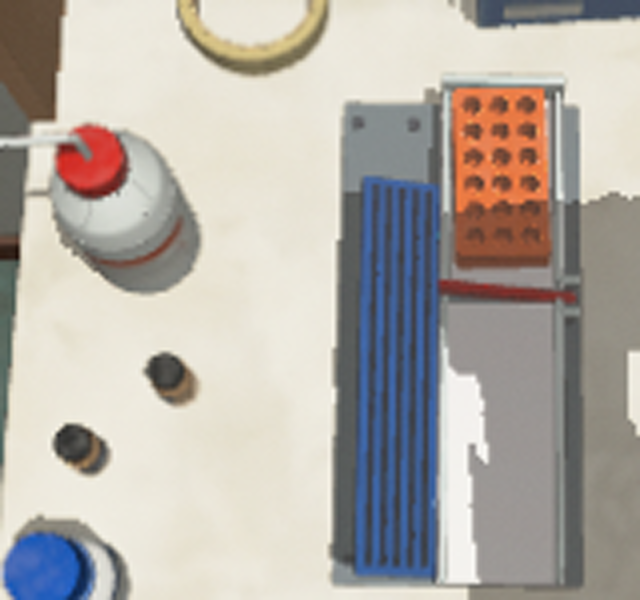

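```bash
python3 - <<'E'
from h import *
f=cams.grab_frame("top")
t=lambda u,v:(160+u/4-.4,110+v/4-.4)
for p in [(455,87),(546,87),(549,258),(457,256)]: print(onz(f,*t(*p),.05).round(4))
crop(f,260,120,60,80,8,"pics/t12.png")
E
```

```text
[0.6469 0.2889 0.05  ]
[0.6487 0.2337 0.05  ]
[0.5404 0.2309 0.05  ]
[0.5402 0.2853 0.05  ]
```

View pics/t12.png

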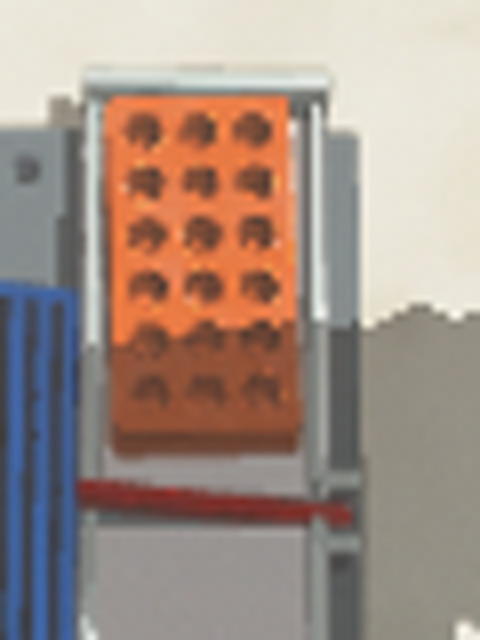

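```bash
python3 - <<'E'
from h import *
print(arm.job_done(),arm.get_state()['t'])
E
```

```text
the job is handed in; nothing more can be done
the job is handed in; nothing more can be done
```

The rack is home against the end stop with the gate closed behind it, and the job is handed in after about 13 s on the robot's clock. I held the pedal down with the left finger and pushed the rack through with the right. Then I slid back about 30 mm before lifting off the pedal and moving clear.

**Reaching the stop:** the push force jumped from about 6 N to 17–19 N with the tool at x = 0.530 m. That is within about 1.5 mm of the place I had worked out for home.

**After moving clear:** the top view puts the rack's front edge at about 0.648 m and the stop at about 0.649 m. The rack's rear edge is clear of the gate bar, and the bar and pedal are back up. The vials, bottle and marker look to be where they were, judged from the pictures rather than measured.

**What did not go exactly as planned:**
- **Pedal rise:** while I slid back, the pedal finger rose from 38 to 45 mm, so the pedal was no longer fully down. By then the rack was about 14 mm past the bar, so it could not touch it.
- **Tool drift:** the tool drifted sideways by up to about 8 mm and tilted by up to about 1.7° during the push. I corrected this along the way.
- **Rack angle:** the rack sits very slightly skewed in the lane, within its side play.

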